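# Set the drip tray in the bench stop and hold a batten over it for oiling

### The arm

A 6-joint arm with a two-finger parallel gripper is mounted at the origin on a cart in front of the work surface, level with it; the furniture and walls round the work are solid. World frame = base frame: x ahead of the robot, y to its left, z up, the work surface at z = 0. Lengths are in m, angles in rad, forces in N, time in s.
With the tool pointing down it reaches from about 0.325 to 1 m from the base axis. Payload 5.1 kg.
Tool frame: the origin (TCP) lies at the very end of the fingers, on their centre line; the grasp point (between the pads) lies 19 mm behind it (robot.hold_point_z is the z of the grasp point in the tool frame, in m); z points along the fingers, y is the line along which they close (so a half turn about z gives the same grasp; the last joint's range is limited). The gripper opens to 85 mm and grips with 20 to 120 N. Pads are 22 mm wide; open, the fingers measure 114 mm over their backs; the gripper's body (76 mm by 85 mm) begins 54 mm behind the grasp point. The pads swing forward as they close: fully open they stand 13 mm farther back than shut.
Start: joints at [1.168, 0.124, 1.65, -0, 1.367, -0.083], TCP at [0.204, 0.617, 0.231] pointing down, gripper open.
Joint ranges: [-2.61, 2.61], [-1.02, 2.33], [0.03, 2.71], [-1.35, 4.49], [0.32, 2.68], [-2.91, 2.91]. Speed limits (rad/s): [2.57, 2.57, 3.14, 3.14, 3.14, 3.14].

### API

Orientations are given as a rotation vector (axis times angle).
In Python, from rig import robot gives the robot as it stands. The module is installed in compiled form; this text tells all that it offers.
- The arm moves only by the tool send_rows, never from a script. Its argument "motion" is a list of rows, each a list of 2 entries, a list of its own where there are three numbers: the shift along the tool's x, y, z in units of 20 cm (1.0 is 20 cm), then the turn, a rotation vector about the tool's x, y, z in units of 90 degrees (1.0 is 90 degrees). In form: [[[tx, ty, tz], [ax, ay, az]], ...]. A call has exactly 5 rows; each row is the pose to reach, as a shift and turn from the pose commanded when the call began, along the tool's axes at that moment; what a row does not reach only later rows make up. A row lasts 1/12 s, in which the tool goes at most 41.7 mm and 7.16 degrees, less where a joint would pass 70% of its speed; a pose out of reach is approached as far as the arm can. A call with a number of a shift or a turn outside -1 to 1 is refused whole. A call with a gripper value outside its range is refused whole. "gripper" is the closure, from -1 (fully open) to 1 (shut), set as the call begins (left out, the last holds). The fingers move at their own pace and stop on an object; the grip force is fixed at half the most. Time passes only in rows, so rows that repeat a pose let the fingers close, or fill a call up. It gives the time, the measured TCP pose, the force, the opening and the grip force at its end, in the units of the state.
- robot.get_state(): the state, without advancing time (a new reading comes with each control period).
- robot.get_image(name): name is "scene" or "top" or "wrist"; returns a dict with "frame" (384x512x3 uint8, red, green, blue), "fx", "fy", "cx", "cy" (pixels), "k1" (the pictures are not rectified: a ray, as slopes to the right and down, at radius r is drawn at 1 + k1 r^2 times it, then the intrinsics apply), "R" (3x3) and "t" (3): a world point X has camera coordinates R X + t. Camera axes: x right, y down, z forward; pixel columns grow to the right and rows downward; lengths in m; the calibration is good to about 2 mm. A picture is of the moment at which its call begins. There is no depth.
- robot.job_done(): hands the job in; it is judged then, once.
The state is a dict: "time_s": time; "qpos": joint angles; "qd": joint speeds; "effort": joint torques, N m; "position": TCP position; "orientation": TCP orientation; "ft_force": force on the tool from outside, world axes, zero at the start; "moment": the same for the moment, N m; "gripper_width": finger opening in m; "gripper_force": force on a finger pad.
Only numpy, scipy, OpenCV 4.12 (cv2) and the standard library are available. Lean on these libraries where they do the work, as an engineer would, in place of code of your own. Each camera call takes 0.05 s, during which the arm holds its last target. There are 200 camera calls.

### The job

A batten is to be oiled over a drip tray: first push the black tray across the bench, without lifting it, until it sits snugly in the inner corner of the L-shaped timber bench stop, its long side along the arm farthest from the robot. Then pick up the single planed batten lying to the right of the stop, carry it over the stop without hitting the stop or the tray or shifting the other things, and hold it level and still, centred over the tray and in line with the tray's long sides, its underside about 15 mm above the rim. Finish while still holding it there, touching nothing but the gripper; do not put it down.

Things in the scene. Friction and masses are not known exactly. Their poses are not given: they have to be found in the camera images.
- stop: Fixed L of two pale timber bars, 30 mm wide, 50 mm tall. Origin on the bench at its inner corner; x points away from the robot (turned up to 9 degrees), y left. Side arm: x -200 to 30, y -30 to 0 mm. Far arm: x 0 to 30, y 0 to 220 mm. With the tray snug in the corner its origin is at x -60, y 90 mm in this frame.
- tray: Loose thin black plastic tray, scraps fixed in it, 0.06 kg. Outside 120 (x) x 180 (y) mm at the rim, which is 32 mm high and meets the stop and a pusher; walls lean in to a foot about 20 mm narrower. Origin under its centre, y along its long sides. Starts inside the L, 4 to 11 cm out of the corner both ways, turned up to 17 degrees. Either way round will do.
- batten: Loose planed pale wood batten, 19 (x) x 140 (y) x 16 (z) mm, about 0.03 kg, lying flat on the bench to the right of the stop (not the larger bundle of nailed sticks at the back left). Origin at the middle of its underside, y along its length.
- batten_mid (a point): The middle of the batten, 8 mm above its underside.
- tape_measure: yellow tape measure, 36x86 mm, 62 mm tall, lying close to the right of the stop's side arm; leave it where it is. Origin under its centre.
- nut_big: big steel nut, 30x34 mm, 16 mm tall, also close to the right of that arm (the tape measure and it may change places); leave it. Origin under its centre.
- masking_tape: roll of masking tape, 96 mm across, 25 mm tall, at the far right of the bench; leave it. Origin under its centre.
- wood_block: reddish-brown wood block, 40x90 mm, 19 mm tall, at the front right; leave it. Origin under its centre.
There are look-alikes about, which are no part of the job. Leave any blue look-alike of the batten alone. Several things have the shape of the tray; the one meant has the colours described above.

How it is judged:
On the way, in this order (a step that is already met when the one before it is completed fails the run):
1. the tray sits snugly in the stop's inner corner (x of tray in the frame of stop between -0.069 and -0.05 m and y of tray in the frame of stop between 0.08 and 0.099 m and angle between the y axis of tray and the y axis of stop, either way round below 0.09 rad and angle between tray's own z axis and vertical below 0.05 rad and height (world z) of tray below 0.006 m), for 0.2 s.
2. the batten is lifted above the height of the stop, held by the gripper (height (world z) of batten_mid above 0.068 m and contact force between batten and the fingers above 0.5 N), for 0.1 s.
At the end, for the whole second after the job is handed in: Tray flat in the stop's corner (within 9 mm of both arms, 0.09 rad). Gripper holds the batten still: middle within 15 mm of the tray's centre from above, parallel within 0.1 rad, level within 0.09 rad, underside 5 to 30 mm above the rim, touching neither tray nor stop (all of step 1 and horizontal distance between batten_mid and tray below 0.015 m and angle between the y axis of batten and the y axis of tray, either way round below 0.1 rad and height (world z) of batten_mid between 0.045 and 0.07 m and angle between batten's own y axis and vertical between 1.48 and 1.66 rad and contact force between batten and the fingers above 0.5 N and contact force between batten and tray below 0.05 N and contact force between batten and stop below 0.05 N and linear speed of batten below 0.02 m/s); the arm keeps its last pose, push and grip.
It fails at once if the tray is lifted or tipped instead of being slid (height (world z) of tray above 0.02 m or angle between tray's own z axis and vertical above 0.25 rad).
It fails at once if the batten hits the tray (contact force between batten and tray above 1 N).
It fails at once if the batten hits the stop (contact force between batten and stop above 2 N).
It fails at once if one of the other loose things on the bench is shifted by more than 20 mm (distance of any of tape_measure, nut_big, masking_tape, wood_block from where it was at the start of the episode above 0.02 m).
It also fails if it takes over 67 s, if anything falls off the work surface, if the arm or the gripper's body presses on something with over 40 N, if the wrist force passes 120 N, or if a joint passes its speed limit or range.

## Working session

There is one attempt and no reset: what is moved stays moved. The work goes in short steps, Python scripts to look and compute and a tool call to move; the robot and the scene stay as the last step left them, time stands still between calls to the robot, and variables do not carry over. Pictures are saved under pics/ and viewed, at most 10 in all, crops included, and the job is handed in when it is done.

Besides the shell and the picture viewer there is one more tool, called after "Call:" in YAML: its name, and indented under it one key for each argument. send_rows: Moves the arm, as the interface text tells. Shifts and turns lie within -1 to 1; 1 stands for 20 cm of shift or 90 degrees of turn. Its arguments: {"type":"object","properties":{"motion":{"type":"array"},"gripper":{"type":"number"}},"required":["motion"]}

```bash
mkdir -p pics
cat > h.py <<'E'
import numpy as np, cv2
from scipy.spatial.transform import Rotation as Ro
from rig import robot
def K(c): return np.array([[c["fx"],0,c["cx"]],[0,c["fy"],c["cy"]],[0,0,1]]),np.array([c["k1"],0,0,0.])
def px2w(c,uv,z):
    k,d=K(c); n=cv2.undistortPoints(np.array(uv,float).reshape(-1,1,2),k,d).reshape(-1,2)
    R=np.array(c["R"]);t=np.array(c["t"]); o=-R.T@t
    r=np.c_[n,np.ones(len(n))]@R
    return o+r*((z-o[2])/r[:,2])[:,None]
def w2px(c,X):
    k,d=K(c); return cv2.projectPoints(np.array(X,float).reshape(-1,1,3),cv2.Rodrigues(np.array(c["R"]))[0],np.array(c["t"],float),k,d)[0].reshape(-1,2)
def save(c,n,box=None,s=1):
    f=c["frame"][:,:,::-1]
    if box: f=f[box[1]:box[3],box[0]:box[2]]
    cv2.imwrite("pics/"+n,cv2.resize(f,None,fx=s,fy=s,interpolation=cv2.INTER_CUBIC))
E
python3 - <<'E'
from h import *
import pickle
for n in("scene","top"):
    c=robot.get_image(n); pickle.dump(c,open(n+".pkl","wb")); save(c,n+"0.png",s=1.5)
    print(n,-np.array(c["R"]).T@c["t"],c["fx"],c["k1"])
print(robot.get_state())
E
```

```text
scene [-0.2572778  -0.87475724  0.81395936] 417.21057382399914 -0.011046195690165362
top [ 0.30308953 -0.21143935  1.14144798] 402.1587406277885 -0.047913813478957755
{'time_s': 0.1, 'qpos': array([ 1.16842545e+00,  1.24436734e-01,  1.65154498e+00,  4.29560594e-06,
        1.36751394e+00, -8.25887262e-02]), 'qd': array([ 0.00244794, -0.00085852, -0.00281394, -0.00043742, -0.00255943,
       -0.00088646]), 'effort': array([-3.00089405e-04, -4.24932396e+01, -3.66653717e+01, -1.84913092e-04,
        3.97275318e-03, -6.42192518e-06]), 'position': array([0.20413399, 0.61652559, 0.23017353]), 'orientation': array([-5.00102816e-01, -3.10106381e+00,  2.89977069e-03]), 'ft_force': array([0.24566582, 0.58764597, 0.12218822]), 'moment': array([0.01485564, 0.00976036, 0.06559354]), 'gripper_force': 0.0, 'gripper_width': 0.08521249969034242}
```

View pics/top0.png

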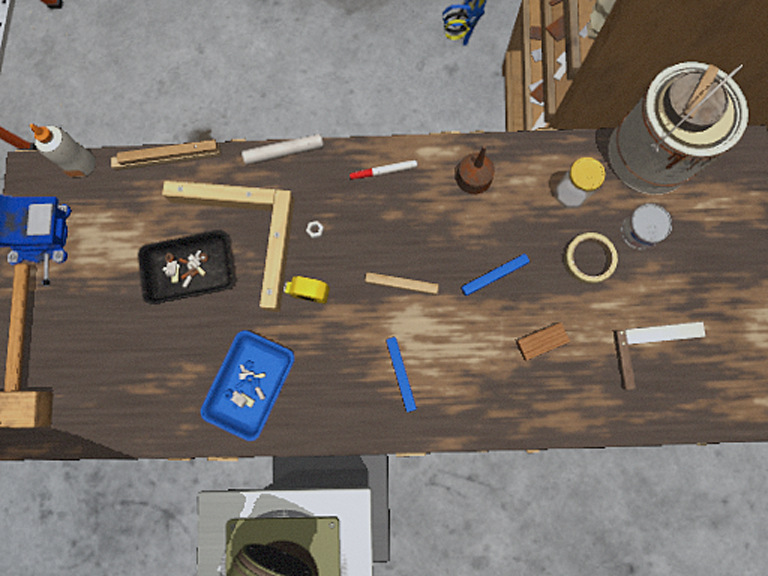

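View pics/scene0.png

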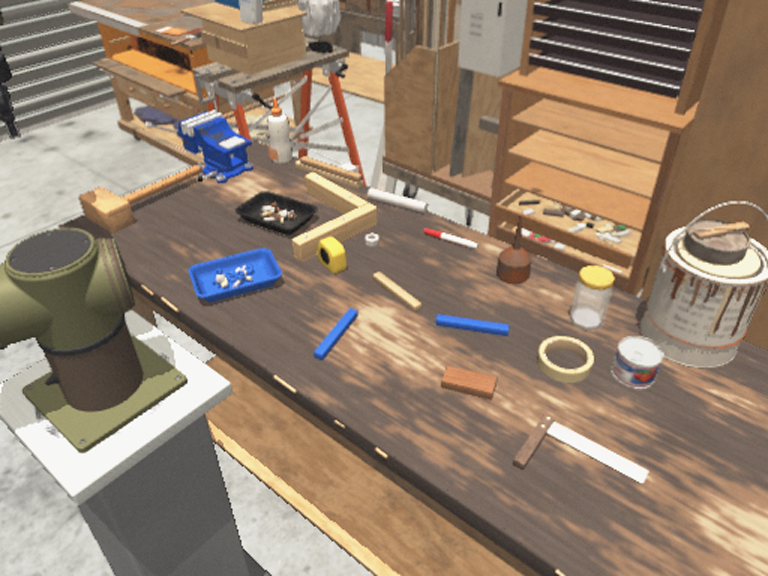

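Top picture (1.5x): the black tray is at (186,267) and the stop's inner corner near (273,203). The batten candidates are pale wood (402,283), blue (495,273), blue (401,373), and the nailed bundle (165,152). The pale one right of the stop fits. The tape measure is at (306,289), the nut at (315,229).

```bash
cat > m.py <<'E'
from h import *
def blob(c,mask,at,rad=30):
    n,l,s,ce=cv2.connectedComponentsWithStats(mask.astype(np.uint8))
    k=min(range(1,n),key=lambda i:np.hypot(*(ce[i]-at))+ (1e3 if s[i,4]<40 else 0))
    cn=max(cv2.findContours((l==k).astype(np.uint8),0,2)[0],key=cv2.contourArea)
    return cn.reshape(-1,2),s[k]
def rect(c,cn,z):
    W=px2w(c,cn,z)[:,:2].astype(np.float32)*1000
    (ctr,sz,a)=cv2.minAreaRect(W)
    b=cv2.boxPoints((ctr,sz,a)); e=[b[1]-b[0],b[2]-b[1]]; L=max(e,key=np.linalg.norm)
    ang=np.arctan2(L[1],L[0]); ang=(ang+np.pi)%np.pi
    return np.array(ctr)/1000,np.array(sz),np.degrees(ang)-90,b/1000  # angle of long axis from world y
E
python3 - <<'E'
from m import *
import pickle
c=pickle.load(open("top.pkl","rb")); f=c["frame"]; hsv=cv2.cvtColor(f,cv2.COLOR_RGB2HSV)
H,S,V=[hsv[:,:,i].astype(int) for i in range(3)]
for p in [(100,178),(268,189),(205,193),(183,166),(140,126),(60,180),(240,220)]:
    print(p,hsv[p[1],p[0]])
wood=(V>150)&(H>12)&(H<28)&(S>50)
roi=np.zeros_like(wood); roi[165:205,235:300]=1
cn,s=blob(c,wood&roi,(268,189)); print("batten",s,rect(c,cn,.016))
roi[:]=0; roi[110:215,100:196]=1
sm=wood&roi; cn,s=blob(c,sm,(170,140),); print("stop",s)
print("stop hull", cv2.approxPolyDP(cn.reshape(-1,1,2),3,True).reshape(-1,2).tolist())
roi[:]=0; roi[145:210,85:165]=1
tr=(V<55)&roi
tr=cv2.morphologyEx(tr.astype(np.uint8),cv2.MORPH_OPEN,np.ones((3,3)))
cn,s=blob(c,tr,(124,178)); print("tray",s,rect(c,cn,.032))
save(c,"crop.png",(85,105,310,215),3.5)
m=np.stack([sm*255,tr*255,(wood*255)],-1).astype(np.uint8); c["frame"]=m; save(c,"mask.png",(85,105,310,215),3.5)
a=cv2.imread("pics/crop.png");b=cv2.imread("pics/mask.png"); cv2.imwrite("pics/both.png",cv2.resize(np.vstack([a,b]),(614,600)))
E
```

```text
(100, 178) [  7 100  33]
(268, 189) [ 18  81 204]
(205, 193) [ 30 187 211]
(183, 166) [ 22  85 210]
(140, 126) [ 22  89 211]
(60, 180) [ 13  97 137]
(240, 220) [ 14 102 132]
batten [244 182  48  14 301] (array([ 0.52744037, -0.22855997]), array([137.98681641,  18.13858604]), np.float32(-11.7259445), array([[ 0.5045388 , -0.2942704 ],
       [ 0.52229875, -0.2979567 ],
       [ 0.5503419 , -0.16284955],
       [ 0.532582  , -0.15916324]], dtype=float32))
stop [ 108  120   86   86 1531]
stop hull [[110, 120], [111, 124], [123, 126], [108, 126], [111, 130], [182, 136], [173, 201], [182, 205], [193, 127]]
tray [  93  154   63   49 1186] (array([0.56791284, 0.18192917]), array([118.18909454, 177.65992737]), np.float32(10.53801), array([[0.4935691 , 0.25845325],
       [0.52606094, 0.08378977],
       [0.6422566 , 0.10540509],
       [0.60976475, 0.28006858]], dtype=float32))
```

View pics/both.png

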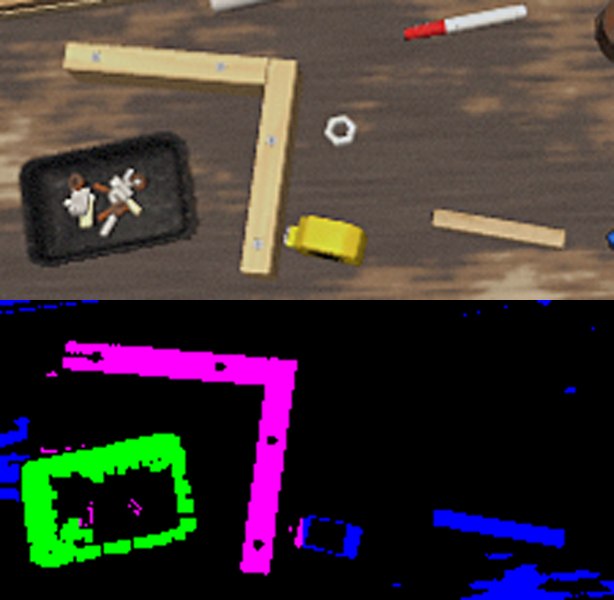

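The crop shows the pale batten alone at crop (498,228) and the black tray with scraps. The stop, nut and tape measure are clear of the batten. Next I fit the stop frame and plan the push.

```bash
cat > stopfit.py <<'E'
from m import *
def stopframe(c):
    hsv=cv2.cvtColor(c["frame"],cv2.COLOR_RGB2HSV); H,S,V=[hsv[:,:,i].astype(int) for i in range(3)]
    w=(V>150)&(H>12)&(H<28)&(S>50)
    L=[(np.flatnonzero(w[r,165:196])[0]+165-.5,r) for r in range(142,198)]
    T=[(q,np.flatnonzero(w[114:140,q])[0]+114-.5) for q in range(116,186)]
    out=[]
    for P in(L,T):
        W=px2w(c,P,.05)[:,:2].astype(np.float32)
        vx,vy,x,y=cv2.fitLine(W,cv2.DIST_HUBER,0,.001,.001).ravel(); out.append((np.array([vx,vy]),np.array([x,y])))
    (d1,p1),(d2,p2)=out
    d1=d1*np.sign(d1[0]); d2=d2*np.sign(d2[1])
    a1=np.arctan2(d1[1],d1[0]); a2=np.arctan2(-d2[0],d2[1]); a=(a1+a2)/2
    s=np.linalg.solve(np.c_[d1,-d2],p2-p1); P=p1+d1*s[0]   # x=30,y=0
    X=np.array([np.cos(a),np.sin(a)]);Y=np.array([-X[1],X[0]])
    return P-.03*X,a,np.degrees([a1,a2])
E
python3 - <<'E'
from stopfit import *
import pickle
c=pickle.load(open("top.pkl","rb")); o,a,d=stopframe(c); print(o,np.degrees(a),d)
R=np.array([[np.cos(a),-np.sin(a)],[np.sin(a),np.cos(a)]])
t=np.array([.5679,.1819]); print("tray in stop",(t-o)@R,10.54-np.degrees(a)); print("goal",o+R@[-.06,.09])
np.savez("stop.npz",o=o,a=a)
# cross check in the scene view
s=pickle.load(open("scene.pkl","rb"))
for p in [(-.2,0),(0,0),(0,.22),(-.2,-.03),(.03,-.03),(.03,.22)]:
    q=o+R@p; u=w2px(s,[*q,.05])[0]; cv2.circle(s["frame"],tuple(np.round(u).astype(int)),1,(255,0,0),-1)
for q in [[0.4936,.2585],[.526,.0838],[.6423,.1054],[.6098,.2801]]:
    u=w2px(s,[*q,.032])[0]; cv2.circle(s["frame"],tuple(np.round(u).astype(int)),1,(0,255,0),-1)
for q in [[0.5045,-.2943],[.5223,-.298],[.5503,-.1628],[.5326,-.1592]]:
    u=w2px(s,[*q,.016])[0]; cv2.circle(s["frame"],tuple(np.round(u).astype(int)),1,(0,0,255),-1)
save(s,"sc1.png",(140,90,300,220),4)
r=Ro.from_rotvec(robot.get_state()["orientation"]); print(r.as_matrix().round(3))
E
```

```text
[0.68131787 0.01130261] -7.137562 [-6.991187 -7.283936]
tray in stop [-0.13373602  0.15518298] 17.677563
goal [0.63296551 0.1080603 ]
[[-0.949  0.314 -0.001]
 [ 0.314  0.949 -0.002]
 [ 0.    -0.002 -1.   ]]
```

View pics/sc1.png

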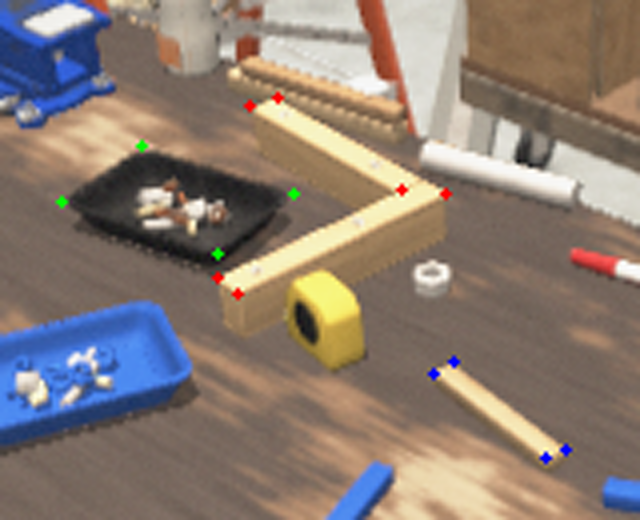

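The projected stop, tray and batten corners agree in the scene view to within a few mm. I will push the tray +X with the fingers open as a fence, then -Y, and fetch the batten after that.

```bash
cat > plan.py <<'E'
from h import *
Z=np.load("stop.npz"); o,a=Z["o"],float(Z["a"])
Rs=np.array([[np.cos(a),-np.sin(a)],[np.sin(a),np.cos(a)]])
def S(x,y): return o+Rs@[x,y]
def ori(yaw_deg): # direction of tool y, degrees ccw from world y ; tool z down
    t=np.radians(yaw_deg); y=np.array([-np.sin(t),np.cos(t),0]); z=np.array([0,0,-1.]); return np.c_[np.cross(y,z),y,z]
def cur():
    s=robot.get_state(); return s["position"],Ro.from_rotvec(s["orientation"]).as_matrix()
def plan(targets,start=None):
    p,R=start or cur()
    st=(p-np.r_[o,0])[:2]@Rs; print("now stop xy",st.round(4),"z",p[2].round(4),"yaw",np.degrees(np.arctan2(-R[0,1],R[1,1])).round(2))
    for (xy,z,yaw) in targets:
        q=np.r_[xy,z];Rq=ori(yaw)
        print((R.T@(q-p)/.2).round(4).tolist(),(Ro.from_matrix(R.T@Rq).as_rotvec()/(np.pi/2)).round(4).tolist(), q.round(3))
        p,R=q,Rq
E
python3 - <<'E'
from plan import *
d=np.degrees(a)
w=np.array([.204,.617]); e=S(-.255,.15)
plan([(w+(e-w)*.36,.231,d),(w+(e-w)*.70,.231,d),(e,.2,d),(e,.03,d),(e,.006,d)])
E
```

```text
now stop xy [-0.5487  0.5412] z 0.2302 yaw -18.32
[-0.6543, -0.587, -0.0031] [-0.0012, -0.0002, -0.1243] [0.291 0.464 0.231]
[-0.4996, -0.6659, 0.0] [0.0, 0.0, 0.0] [0.374 0.319 0.231]
[-0.4408, -0.5875, 0.155] [0.0, 0.0, 0.0] [0.447 0.192 0.2  ]
[0.0, 0.0, 0.85] [0.0, 0.0, 0.0] [0.447 0.192 0.03 ]
[0.0, 0.0, 0.12] [0.0, 0.0, 0.0] [0.447 0.192 0.006]
```

Call:
send_rows:
  motion:
    - [[-0.13, -0.117, 0], [0, 0, -0.025]]
    - [[-0.26, -0.235, 0], [0, 0, -0.05]]
    - [[-0.39, -0.352, 0], [0, 0, -0.075]]
    - [[-0.52, -0.47, 0], [0, 0, -0.1]]
    - [[-0.654, -0.587, 0], [0, 0, -0.124]]
  gripper: -1

```text
time_s: 0.52
position: [0.2918, 0.4628, 0.2306]
orientation: [-0.192, -3.135, 0.001]
ft_force: [0.8, 0.1, 0.8]
gripper_width: 0.0856
gripper_force: 0.0
```

Call:
send_rows:
  motion:
    - [[-0.1, -0.133, 0], [0, 0, 0]]
    - [[-0.2, -0.266, 0], [0, 0, 0]]
    - [[-0.3, -0.4, 0], [0, 0, 0]]
    - [[-0.4, -0.533, 0], [0, 0, 0]]
    - [[-0.5, -0.666, 0], [0, 0, 0]]

```text
time_s: 0.93
position: [0.3744, 0.3182, 0.2309]
orientation: [-0.196, -3.135, 0.001]
ft_force: [0.6, 0.6, 0.1]
gripper_width: 0.0856
gripper_force: 0.0
```

Call:
send_rows:
  motion:
    - [[-0.11, -0.147, 0.03], [0, 0, 0]]
    - [[-0.22, -0.294, 0.06], [0, 0, 0]]
    - [[-0.33, -0.44, 0.1], [0, 0, 0]]
    - [[-0.44, -0.588, 0.155], [0, 0, 0]]
    - [[-0.44, -0.588, 0.155], [0, 0, 0]]

```text
time_s: 1.35
position: [0.4477, 0.1872, 0.1977]
orientation: [-0.206, -3.132, 0.005]
ft_force: [-1.2, 0.2, -0.6]
gripper_width: 0.0855
gripper_force: 0.0
```

Call:
send_rows:
  motion:
    - [[0, 0, 0.2], [0, 0, 0]]
    - [[0, 0, 0.4], [0, 0, 0]]
    - [[0, 0, 0.6], [0, 0, 0]]
    - [[0, 0, 0.8], [0, 0, 0]]
    - [[0, 0, 0.85], [0, 0, 0]]

```text
time_s: 1.77
position: [0.4413, 0.1907, 0.0236]
orientation: [-0.195, -3.124, 0.007]
ft_force: [-1.4, 0.4, -1.7]
gripper_width: 0.0854
gripper_force: 0.0
```

Run:
```python
from plan import *
d=np.degrees(a)
plan([(S(-.255,.15),.006,d)])
print(robot.get_state()["ft_force"],robot.get_state()["time_s"])
c=robot.get_image("top"); save(c,"t2.png",(60,100,260,300),3)
```

```text
now stop xy [-0.2605  0.1482] z 0.0236 yaw -7.16
[-0.0284, 0.0095, 0.0874] [-0.0032, -0.0073, -0.0003] [0.447 0.192 0.006]
[-1.39516897  0.3655796  -1.67399447] 1.7667
```

View pics/t2.png

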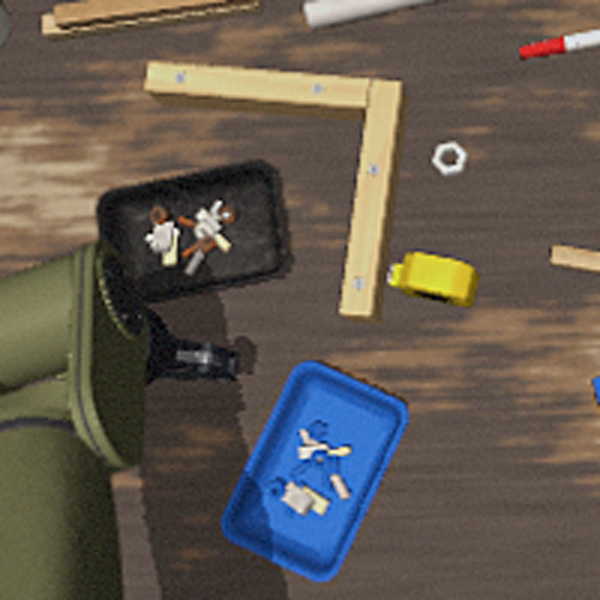

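The picture shows the gripper (finger at crop (205,355)) in front of the tray, clear of the blue tray. Next I descend and push +X.

Call:
send_rows:
  motion:
    - [[0, 0, 0.05], [0, 0, 0]]
    - [[0, 0, 0.1], [0, 0, 0]]
    - [[0, 0, 0.11], [0, 0, 0]]
    - [[0, 0, 0.11], [0, 0, 0]]
    - [[0, 0, 0.11], [0, 0, 0]]

```text
time_s: 2.23
position: [0.448, 0.1926, 0.0097]
orientation: [0.196, 3.133, 0.001]
ft_force: [-0.2, -0.2, 0.1]
gripper_width: 0.0854
gripper_force: 0.0
```

Call:
send_rows:
  motion:
    - [[-0.04, 0, 0], [0, 0, 0]]
    - [[-0.08, 0, 0], [0, 0, 0]]
    - [[-0.12, 0, 0], [0, 0, 0]]
    - [[-0.16, 0, 0], [0, 0, 0]]
    - [[-0.2, 0, 0], [0, 0, 0]]

```text
time_s: 2.65
position: [0.4878, 0.1871, 0.0086]
orientation: [0.197, 3.135, 0.0]
ft_force: [-0.3, 0.6, 0.9]
gripper_width: 0.0856
gripper_force: 0.4
```

Call:
send_rows:
  motion:
    - [[-0.04, 0, 0], [0, 0, 0]]
    - [[-0.08, 0, 0], [0, 0, 0]]
    - [[-0.12, 0, 0], [0, 0, 0]]
    - [[-0.16, 0, 0], [0, 0, 0]]
    - [[-0.2, 0, 0], [0, 0, 0]]

```text
time_s: 3.07
position: [0.527, 0.1821, 0.0082]
orientation: [-0.196, -3.135, 0.0]
ft_force: [-0.5, -0.2, 0.1]
gripper_width: 0.0853
gripper_force: 0.3
```

Call:
send_rows:
  motion:
    - [[-0.03, 0, 0], [0, 0, 0]]
    - [[-0.06, 0, 0], [0, 0, 0]]
    - [[-0.09, 0, 0], [0, 0, 0]]
    - [[-0.12, 0, 0], [0, 0, 0]]
    - [[-0.12, 0, 0], [0, 0, 0]]

```text
time_s: 3.48
position: [0.5514, 0.1791, 0.0086]
orientation: [0.197, 3.134, 0.0]
ft_force: [-0.3, -1.3, 0.4]
gripper_width: 0.0853
gripper_force: 0.0
```

```bash
cat > tray.py <<'E'
from stopfit import *
from plan import *
def tray(c):
    hsv=cv2.cvtColor(c["frame"],cv2.COLOR_RGB2HSV); tr=(hsv[:,:,2]<58).astype(np.uint8); m=np.zeros_like(tr); m[120:215,85:182]=1
    tr=cv2.morphologyEx(tr*m,cv2.MORPH_OPEN,np.ones((3,3)))
    cn,s=blob(c,tr,(130,165)); r=rect(c,cn,.032)
    print("tray stop",((r[0]-o)@Rs).round(4),r[1].round(),round(float(r[2])-np.degrees(a),2))
E
python3 - <<'E'
from tray import *
plan([]); print(robot.get_state()["ft_force"])
c=robot.get_image("top"); tray(c); save(c,"t3.png",(60,100,260,300),3)
E
```

```text
now stop xy [-0.1497  0.1503] z 0.0086 yaw -7.18
[-0.33158736 -1.27569304  0.4230999 ]
tray stop [-0.1105  0.1376] [196. 181.] -81.54
```

View pics/t3.png

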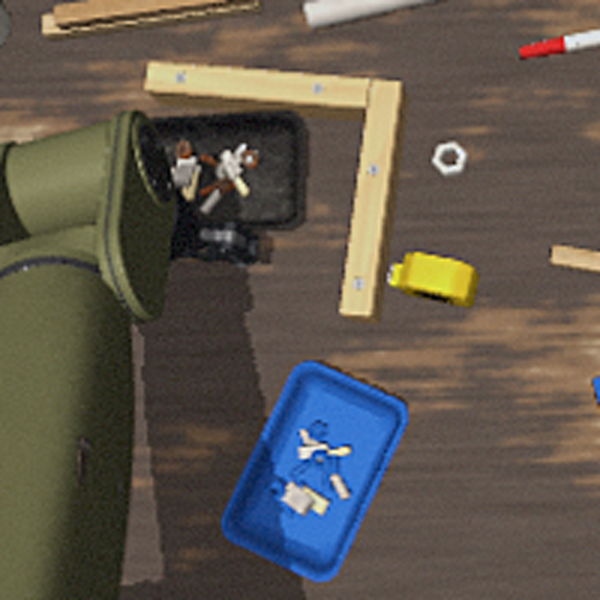

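The tray has turned into line with the far arm (right side at crop x 303), with about 15-20 mm still to go.

Call:
send_rows:
  motion:
    - [[-0.015, 0, 0], [0, 0, 0]]
    - [[-0.03, 0, 0], [0, 0, 0]]
    - [[-0.045, 0, 0], [0, 0, 0]]
    - [[-0.06, 0, 0], [0, 0, 0]]
    - [[-0.07, 0, 0], [0, 0, 0]]

```text
time_s: 3.95
position: [0.5643, 0.1775, 0.0083]
orientation: [0.196, 3.135, 0.0]
ft_force: [-1.0, 0.4, 0.4]
gripper_width: 0.0853
gripper_force: 0.3
```

Call:
send_rows:
  motion:
    - [[-0.005, 0, 0], [0, 0, 0]]
    - [[-0.01, 0, 0], [0, 0, 0]]
    - [[-0.015, 0, 0], [0, 0, 0]]
    - [[-0.02, 0, 0], [0, 0, 0]]
    - [[-0.02, 0, 0], [0, 0, 0]]

```text
time_s: 4.37
position: [0.5681, 0.1769, 0.0084]
orientation: [0.196, 3.135, -0.0]
ft_force: [0.7, 1.1, -0.1]
gripper_width: 0.0856
gripper_force: 0.2
```

Call:
send_rows:
  motion:
    - [[-0.005, 0, 0], [0, 0, 0]]
    - [[-0.01, 0, 0], [0, 0, 0]]
    - [[-0.015, 0, 0], [0, 0, 0]]
    - [[-0.015, 0, 0], [0, 0, 0]]
    - [[-0.015, 0, 0], [0, 0, 0]]

```text
time_s: 4.78
position: [0.571, 0.1766, 0.0083]
orientation: [0.196, 3.135, 0.0]
ft_force: [-1.6, 0.5, -0.4]
gripper_width: 0.0854
gripper_force: 0.4
```

Run:
```python
from tray import *
plan([]); print(robot.get_state()["ft_force"])
c=robot.get_image("top"); save(c,"t4.png",(90,110,210,200),5)
```

```text
now stop xy [-0.13    0.1503] z 0.0083 yaw -7.16
[-1.61914401  0.53901527 -0.38666898]
```

View pics/t4.png

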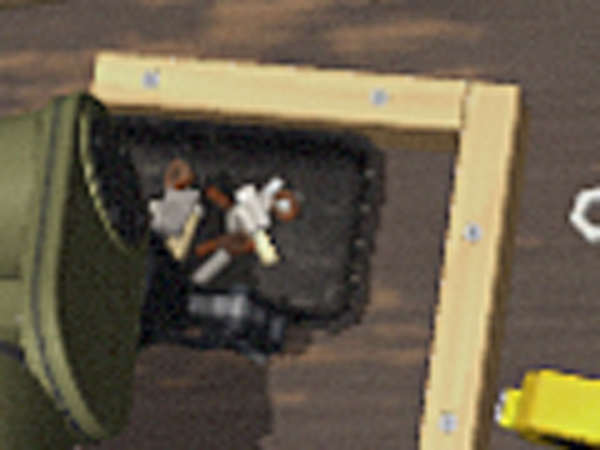

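The tray's far side is now against the far arm (crop y~125) and about 50 mm remains to the side arm. Next I back off, lift, turn 90° and go to its left side.

Run:
```python
from plan import *
d=np.degrees(a)
plan([(S(-.16,.15),.0083,d),(S(-.16,.15),.12,d),(S(-.14,.2),.12,d-30),(S(-.10,.25),.12,d-60),(S(-.066,.29),.12,d-90),(S(-.066,.29),.008,d-90)])
```

```text
now stop xy [-0.1301  0.1503] z 0.0083 yaw -7.16
[0.1496, -0.0016, 0.0] [0.0, -0.0, -0.0003] [0.541 0.18  0.008]
[0.0, 0.0, -0.5585] [0.0, 0.0, 0.0] [0.541 0.18  0.12 ]
[-0.1, 0.25, 0.0] [0.0, 0.0, 0.3333] [0.567 0.227 0.12 ]
[-0.0482, 0.3165, 0.0] [0.0, 0.0, 0.3333] [0.613 0.272 0.12 ]
[0.0882, 0.2472, 0.0] [0.0, 0.0, 0.3333] [0.652 0.307 0.12 ]
[0.0, 0.0, 0.56] [0.0, 0.0, 0.0] [0.652 0.307 0.008]
```

Call:
send_rows:
  motion:
    - [[0.075, 0, 0], [0, 0, 0]]
    - [[0.15, 0, 0], [0, 0, 0]]
    - [[0.15, 0, -0.19], [0, 0, 0]]
    - [[0.15, 0, -0.38], [0, 0, 0]]
    - [[0.15, 0, -0.56], [0, 0, 0]]

```text
time_s: 5.25
position: [0.5405, 0.1801, 0.1212]
orientation: [-0.196, -3.135, 0.001]
ft_force: [1.8, 0.7, 1.1]
gripper_width: 0.0852
gripper_force: 0.0
```

Call:
send_rows:
  motion:
    - [[-0.02, 0.05, 0], [0, 0, 0.067]]
    - [[-0.04, 0.1, 0], [0, 0, 0.133]]
    - [[-0.06, 0.15, 0], [0, 0, 0.2]]
    - [[-0.08, 0.2, 0], [0, 0, 0.267]]
    - [[-0.1, 0.25, 0], [0, 0, 0.333]]
  gripper: -0.4

```text
time_s: 5.67
position: [0.5677, 0.2277, 0.1206]
orientation: [1.008, 2.975, 0.0]
ft_force: [-0.4, -0.5, -0.3]
gripper_width: 0.06
gripper_force: 0.0
```

Call:
send_rows:
  motion:
    - [[-0.01, 0.063, 0], [0, 0, 0.067]]
    - [[-0.02, 0.126, 0], [0, 0, 0.133]]
    - [[-0.03, 0.19, 0], [0, 0, 0.2]]
    - [[-0.04, 0.253, 0], [0, 0, 0.267]]
    - [[-0.048, 0.316, 0], [0, 0, 0.333]]

```text
time_s: 6.08
position: [0.6137, 0.2723, 0.1203]
orientation: [1.743, 2.613, 0.0]
ft_force: [-0.1, -0.4, 1.0]
gripper_width: 0.0596
gripper_force: 0.0
```

Call:
send_rows:
  motion:
    - [[0.018, 0.05, 0], [0, 0, 0.067]]
    - [[0.036, 0.1, 0], [0, 0, 0.133]]
    - [[0.054, 0.15, 0], [0, 0, 0.2]]
    - [[0.072, 0.2, 0], [0, 0, 0.267]]
    - [[0.088, 0.247, 0], [0, 0, 0.333]]

```text
time_s: 6.5
position: [0.6523, 0.3077, 0.1202]
orientation: [2.359, 2.074, 0.0]
ft_force: [-0.3, -1.6, 0.0]
gripper_width: 0.0598
gripper_force: 0.0
```

Run:
```python
from tray import *
d=np.degrees(a)
plan([(S(-.066,.29),.008,d-90)]); s=robot.get_state(); print(s["ft_force"],s["gripper_width"],s["qpos"])
c=robot.get_image("top"); save(c,"t5.png",(60,100,210,212),5)
```

```text
now stop xy [-0.0657  0.2905] z 0.1202 yaw -97.37
[-0.0024, -0.0019, 0.561] [0.0003, 0.0001, -0.0026] [0.652 0.307 0.008]
[-0.34801284 -1.57168479  0.00218952] 0.0597579316024972 [ 3.66545490e-01  3.57464728e-01  1.56554934e+00 -3.81936891e-04
  1.21827953e+00  4.95388672e-01]
```

View pics/t5.png

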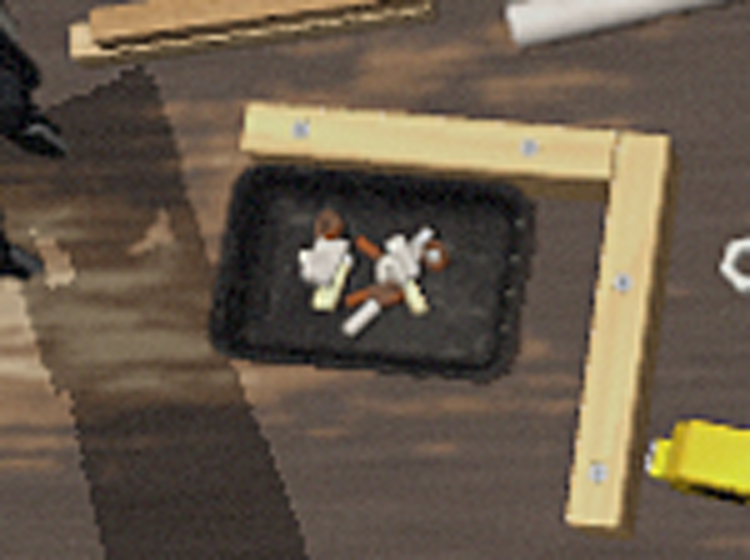

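The tray is squared against the far arm (crop edges x 215-530) and the gripper stands left of it. Next I descend and push it along the far arm.

Call:
send_rows:
  motion:
    - [[0, 0, 0.19], [0, 0, 0]]
    - [[0, 0, 0.38], [0, 0, 0]]
    - [[0, 0, 0.5], [0, 0, 0]]
    - [[0, 0, 0.56], [0, 0, 0]]
    - [[0, 0, 0.56], [0, 0, 0]]

```text
time_s: 6.97
position: [0.6489, 0.3061, 0.0039]
orientation: [-2.351, -2.08, 0.011]
ft_force: [-0.4, -1.3, 0.4]
gripper_width: 0.0597
gripper_force: 0.0
```

Call:
send_rows:
  motion:
    - [[-0.04, 0, 0], [0, 0, 0]]
    - [[-0.08, 0, 0], [0, 0, 0]]
    - [[-0.12, 0, 0], [0, 0, 0]]
    - [[-0.16, 0, 0], [0, 0, 0]]
    - [[-0.2, 0, 0], [0, 0, 0]]

```text
time_s: 7.38
position: [0.6477, 0.2669, 0.0102]
orientation: [2.354, 2.079, 0.004]
ft_force: [-0.7, -1.3, -0.1]
gripper_width: 0.0598
gripper_force: 0.0
```

Call:
send_rows:
  motion:
    - [[-0.04, 0, 0], [0, 0, 0]]
    - [[-0.08, 0, 0], [0, 0, 0]]
    - [[-0.12, 0, 0], [0, 0, 0]]
    - [[-0.16, 0, 0], [0, 0, 0]]
    - [[-0.2, 0, 0], [0, 0, 0]]

```text
time_s: 7.8
position: [0.6419, 0.2274, 0.0085]
orientation: [2.354, 2.08, 0.001]
ft_force: [-0.4, 0.9, 1.1]
gripper_width: 0.0598
gripper_force: 0.6
```

Call:
send_rows:
  motion:
    - [[-0.015, 0, 0], [0, 0, 0]]
    - [[-0.03, 0, 0], [0, 0, 0]]
    - [[-0.045, 0, 0], [0, 0, 0]]
    - [[-0.06, 0, 0], [0, 0, 0]]
    - [[-0.07, 0, 0], [0, 0, 0]]

```text
time_s: 8.22
position: [0.6401, 0.2141, 0.0083]
orientation: [-2.354, -2.08, -0.0]
ft_force: [-0.3, 1.6, 0.9]
gripper_width: 0.0595
gripper_force: 0.6
```

Call:
send_rows:
  motion:
    - [[-0.005, 0, 0], [0, 0, 0]]
    - [[-0.01, 0, 0], [0, 0, 0]]
    - [[-0.015, 0, 0], [0, 0, 0]]
    - [[-0.02, 0, 0], [0, 0, 0]]
    - [[-0.02, 0, 0], [0, 0, 0]]

```text
time_s: 8.63
position: [0.6396, 0.2101, 0.0083]
orientation: [2.354, 2.08, -0.0]
ft_force: [0.5, 0.1, 0.4]
gripper_width: 0.0596
gripper_force: 0.4
```

Run:
```python
from tray import *
plan([]); s=robot.get_state(); print(s["ft_force"],s["gripper_width"])
c=robot.get_image("top"); tray(c)
```

```text
now stop xy [-0.0661  0.1921] z 0.0083 yaw -97.07
[0.47161233 0.05634593 0.42387543] 0.059584175709836665
tray stop [-0.0438  0.1453] [281. 155.] -0.36
```

Call:
send_rows:
  motion:
    - [[-0.004, 0, 0], [0, 0, 0]]
    - [[-0.008, 0, 0], [0, 0, 0]]
    - [[-0.012, 0, 0], [0, 0, 0]]
    - [[-0.015, 0, 0], [0, 0, 0]]
    - [[-0.015, 0, 0], [0, 0, 0]]

```text
time_s: 9.1
position: [0.6393, 0.2083, 0.0084]
orientation: [-2.354, -2.079, -0.003]
ft_force: [0.9, 5.5, -0.6]
gripper_width: 0.0596
gripper_force: 2.7
```

Run:
```python
from plan import *
plan([]); s=robot.get_state(); print(s["ft_force"],s["gripper_force"])
c=robot.get_image("top"); save(c,"t6.png",(70,110,210,212),5)
```

```text
now stop xy [-0.0662  0.1902] z 0.0084 yaw -97.09
[ 0.8570778   5.46350503 -0.59071136] 2.7411190132261254
```

View pics/t6.png

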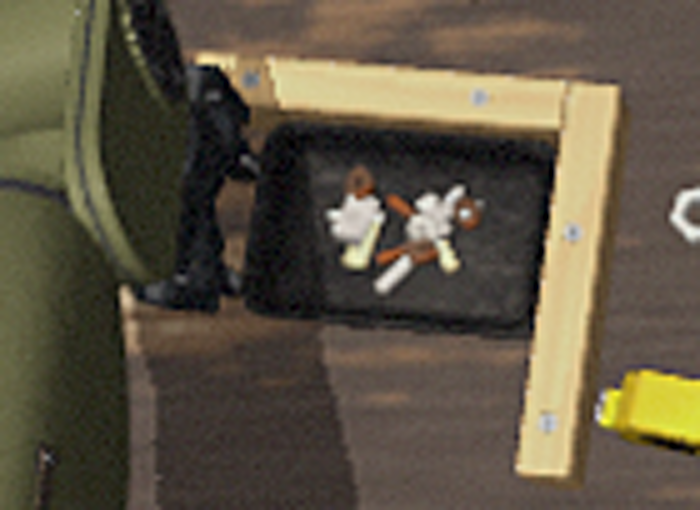

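The force reached 5.5 N and the picture shows the tray against the side arm (crop x~550), also lying along the far arm. Next I retreat and measure it with the arm clear.

Run:
```python
from plan import *
d=np.degrees(a)
b=np.array([.5274,-.2286]); A=S(-.066,.21); 
plan([(A,.0083,d-90),(A,.2,d-90),(A+(b-A)*.4,.2,-101.7),(A+(b-A)*.8,.2,-101.7),(b,.12,-101.7)])
```

```text
now stop xy [-0.0662  0.1903] z 0.0084 yaw -97.08
[0.0987, 0.001, 0.0007] [0.0002, -0.0012, 0.0007] [0.642 0.228 0.008]
[0.0, 0.0, -0.9585] [0.0, 0.0, 0.0] [0.642 0.228 0.2  ]
[-0.9343, -0.1138, 0.0] [0.0, 0.0, 0.0507] [0.596 0.045 0.2  ]
[-0.9404, -0.0392, 0.0] [0.0, 0.0, 0.0] [ 0.55  -0.137  0.2  ]
[-0.4702, -0.0196, 0.4] [0.0, 0.0, 0.0] [ 0.527 -0.229  0.12 ]
```

Call:
send_rows:
  motion:
    - [[0.05, 0, 0], [0, 0, 0]]
    - [[0.1, 0, 0], [0, 0, 0]]
    - [[0.1, 0, -0.2], [0, 0, 0]]
    - [[0.1, 0, -0.4], [0, 0, 0]]
    - [[0.1, 0, -0.6], [0, 0, 0]]

```text
time_s: 9.57
position: [0.6407, 0.2275, 0.1281]
orientation: [-2.353, -2.08, 0.005]
ft_force: [1.2, -0.0, 0.8]
gripper_width: 0.06
gripper_force: 0.0
```

Call:
send_rows:
  motion:
    - [[0, 0, -0.18], [0, 0, 0]]
    - [[0, 0, -0.36], [0, 0, 0]]
    - [[-0.19, -0.02, -0.36], [0, 0, 0.02]]
    - [[-0.38, -0.04, -0.36], [0, 0, 0.04]]
    - [[-0.57, -0.07, -0.36], [0, 0, 0.05]]
  gripper: -0.2

```text
time_s: 9.98
position: [0.6141, 0.1154, 0.2017]
orientation: [2.432, 1.986, 0.002]
ft_force: [0.3, -0.9, -0.4]
gripper_width: 0.0511
gripper_force: 0.0
```

Call:
send_rows:
  motion:
    - [[-0.19, -0.02, 0], [0, 0, 0]]
    - [[-0.38, -0.03, 0], [0, 0, 0]]
    - [[-0.57, -0.04, 0], [0, 0, 0]]
    - [[-0.76, -0.05, 0], [0, 0, 0]]
    - [[-0.95, -0.06, 0], [0, 0, 0]]

```text
time_s: 10.4
position: [0.5633, -0.0693, 0.2004]
orientation: [2.433, 1.987, -0.001]
ft_force: [-0.5, -0.7, 0.6]
gripper_width: 0.0513
gripper_force: 0.0
```

Call:
send_rows:
  motion:
    - [[-0.18, -0.01, 0], [0, 0, 0]]
    - [[-0.36, -0.015, 0], [0, 0, 0]]
    - [[-0.54, -0.02, 0], [0, 0, 0]]
    - [[-0.72, -0.03, 0], [0, 0, 0]]
    - [[-0.82, -0.034, 0], [0, 0, 0]]

```text
time_s: 10.82
position: [0.5234, -0.2302, 0.2004]
orientation: [2.436, 1.983, -0.002]
ft_force: [-0.7, 0.2, 0.0]
gripper_width: 0.0513
gripper_force: 0.0
```

Call:
send_rows:
  motion:
    - [[0, 0, 0.1], [0, 0, 0]]
    - [[0, 0, 0.2], [0, 0, 0]]
    - [[0, 0, 0.3], [0, 0, 0]]
    - [[0, 0, 0.4], [0, 0, 0]]
    - [[0, 0, 0.4], [0, 0, 0]]

```text
time_s: 11.23
position: [0.5216, -0.2257, 0.1154]
orientation: [-2.428, -1.981, 0.006]
ft_force: [-0.8, 1.2, -1.6]
gripper_width: 0.0513
gripper_force: 0.0
```

Run:
```python
from tray import *
plan([((.5274,-.2286),.003,-101.7)]); s=robot.get_state(); print(s["gripper_width"],s["time_s"])
c=robot.get_image("top"); tray(c)
w=robot.get_image("wrist"); hsv=cv2.cvtColor(w["frame"],cv2.COLOR_RGB2HSV).astype(int)
b=w2px(w,[.5274,-.2286,.016])[0]; print("proj batten",b, hsv[int(b[1])%384,int(b[0])%512])
H,S_,V=hsv[:,:,0],hsv[:,:,1],hsv[:,:,2]
m=((V>140)&(H>10)&(H<30)&(S_>40)).astype(np.uint8); m=cv2.morphologyEx(m,cv2.MORPH_OPEN,np.ones((5,5)))
cn,st=blob(w,m,b); print(st); print(rect(w,cn,.016))
im=w["frame"].copy(); cv2.drawContours(im,[cn.reshape(-1,1,2)],-1,(255,0,0),1); w["frame"]=np.hstack([im,np.array(cv2.resize(c["frame"][105:215,85:205],(419,384)))])
save(w,"w1.png",s=.85)
```

```text
now stop xy [-0.129 -0.255] z 0.1154 yaw -101.57
[-0.0096, 0.036, 0.5615] [-0.0055, -0.0014, 0.0015] [ 0.527 -0.229  0.003]
0.05130294046383965 11.2333
tray stop [-0.0617  0.0916] [173. 120.] 0.14
proj batten [262.04941048 192.60708924] [ 21  77 250]
[   49   100   227   258 29430]
(array([ 0.43461942, -0.25098235]), array([236.72654724, 196.3946228 ]), np.float32(-17.425842), array([[ 0.30548248, -0.33450615],
       [ 0.49286366, -0.39332062],
       [ 0.56375635, -0.16745852],
       [ 0.37637517, -0.10864408]], dtype=float32))
```

View pics/w1.png

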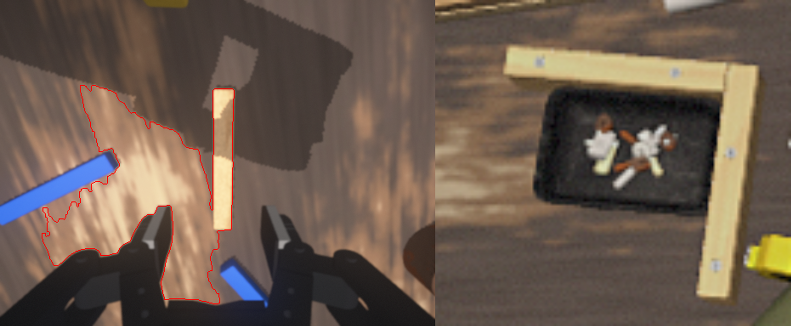

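Wrist picture (scaled 0.85): the batten runs from (223,88) to (223,229), between the finger lines. The right half shows the tray snug at stop (-62, 92) mm and 0.1°. The mask bled into sunlit bench, so I use the batten's own corners.

Run:
```python
from tray import *
w=robot.get_image("wrist")
g=cv2.cvtColor(w["frame"],cv2.COLOR_RGB2GRAY)
P=np.array([(213,88),(234,88),(232,229),(214.5,229)],np.float32)/.85
P=cv2.cornerSubPix(g,P.reshape(-1,1,2).copy(),(4,4),(-1,-1),(3,30,.01)).reshape(-1,2); print(P)
W=px2w(w,P,.016)[:,:2]; print(W.round(4)); C=W.mean(0); L=(W[0]+W[1]-W[2]-W[3])/2; yaw=np.degrees(np.arctan2(-L[0],L[1])); print(C,yaw,np.linalg.norm(L))
plan([(C,.003,yaw-90)])
```

```text
[[249.00491  103.724655]
 [272.39767  103.850235]
 [269.0192   267.3469  ]
 [249.7866   267.5386  ]]
[[ 0.5328 -0.1599]
 [ 0.5498 -0.1634]
 [ 0.5217 -0.299 ]
 [ 0.5051 -0.2959]]
[ 0.52735946 -0.22954829] -11.604536667736056 0.13860828682417467
now stop xy [-0.1255 -0.2563] z 0.1212 yaw -101.55
[-0.0079, 0.0137, 0.5909] [0.0004, 0.0003, 0.0006] [ 0.527 -0.23   0.003]
```

Call:
send_rows:
  motion:
    - [[-0.007, 0.013, 0.12], [0, 0, 0]]
    - [[-0.007, 0.013, 0.24], [0, 0, 0]]
    - [[-0.007, 0.013, 0.36], [0, 0, 0]]
    - [[-0.007, 0.013, 0.43], [0, 0, 0]]
    - [[-0.007, 0.013, 0.48], [0, 0, 0]]

```text
time_s: 11.8
position: [0.5271, -0.2293, 0.0243]
orientation: [2.433, 1.986, 0.0]
ft_force: [-0.5, 0.3, -0.2]
gripper_width: 0.0514
gripper_force: 0.0
```

Call:
send_rows:
  motion:
    - [[0, 0, 0.03], [0, 0, 0]]
    - [[0, 0, 0.06], [0, 0, 0]]
    - [[0, 0, 0.085], [0, 0, 0]]
    - [[0, 0, 0.105], [0, 0, 0]]
    - [[0, 0, 0.105], [0, 0, 0]]

```text
time_s: 12.22
position: [0.5266, -0.2292, 0.0032]
orientation: [-2.434, -1.986, 0.0]
ft_force: [1.2, 0.3, 0.1]
gripper_width: 0.0513
gripper_force: 0.0
```

Call:
send_rows:
  motion:
    - [[0, 0, 0], [0, 0, 0]]
    - [[0, 0, 0], [0, 0, 0]]
    - [[0, 0, 0], [0, 0, 0]]
    - [[0, 0, 0], [0, 0, 0]]
    - [[0, 0, 0], [0, 0, 0]]
  gripper: 1

```text
time_s: 12.63
position: [0.5273, -0.2296, 0.0042]
orientation: [2.433, 1.985, 0.001]
ft_force: [-0.1, -0.4, 3.9]
gripper_width: 0.0169
gripper_force: 61.2
```

Call:
send_rows:
  motion:
    - [[0, 0, 0], [0, 0, 0]]
    - [[0, 0, 0], [0, 0, 0]]
    - [[0, 0, 0], [0, 0, 0]]
    - [[0, 0, 0], [0, 0, 0]]
    - [[0, 0, 0], [0, 0, 0]]

```text
time_s: 13.05
position: [0.5273, -0.2296, 0.0042]
orientation: [2.433, 1.985, 0.001]
ft_force: [-0.1, 0.7, 6.2]
gripper_width: 0.0172
gripper_force: 61.5
```

Run:
```python
from tray import *
d=np.degrees(a)
s=robot.get_state(); p=s["position"][:2]; print(s["gripper_width"],s["gripper_force"])
G=S(-.0610,.0909)
plan([(p,.18,-101.6),(p+(G-p)*.5,.18,d-90),(G,.18,d-90),(G,.0505,d-90)])
```

```text
0.017246144029455096 61.46707892417908
now stop xy [-0.1229 -0.2582] z 0.0042 yaw -101.57
[-0.0004, 0.0012, -0.8792] [0.0009, 0.0003, 0.0003] [ 0.527 -0.23   0.18 ]
[0.8821, 0.0865, 0.0] [0.0, 0.0, -0.0496] [ 0.58 -0.06  0.18]
[0.8727, 0.1548, 0.0] [0.0, 0.0, 0.0] [0.632 0.109 0.18 ]
[0.0, 0.0, 0.6475] [0.0, 0.0, 0.0] [0.632 0.109 0.05 ]
```

Call:
send_rows:
  motion:
    - [[0, 0, -0.03], [0, 0, 0]]
    - [[0, 0, -0.1], [0, 0, 0]]
    - [[0, 0, -0.2], [0, 0, 0]]
    - [[0, 0, -0.3], [0, 0, 0]]
    - [[0, 0, -0.4], [0, 0, 0]]

```text
time_s: 13.47
position: [0.5257, -0.2288, 0.0833]
orientation: [-2.432, -1.985, 0.001]
ft_force: [0.3, 0.5, 0.0]
gripper_width: 0.0172
gripper_force: 60.8
```

Call:
send_rows:
  motion:
    - [[0, 0, -0.1], [0, 0, 0]]
    - [[0, 0, -0.2], [0, 0, 0]]
    - [[0, 0, -0.3], [0, 0, 0]]
    - [[0, 0, -0.4], [0, 0, 0]]
    - [[0, 0, -0.48], [0, 0, 0]]

```text
time_s: 13.88
position: [0.5264, -0.2291, 0.1805]
orientation: [2.434, 1.986, 0.0]
ft_force: [-0.2, -1.2, 0.2]
gripper_width: 0.0171
gripper_force: 60.8
```

Run:
```python
from tray import *
d=np.degrees(a)
s=robot.get_state(); p=s["position"][:2]; print(s["gripper_width"],s["gripper_force"],s["ft_force"])
G=S(-.0610,.0909)
plan([(p+(G-p)*.5,.18,d-90),(G,.18,d-90),(G,.0505,d-90)])
w=robot.get_image("wrist"); g=w["frame"]
q=w2px(w,[[*p,.18+.012]])[0]; print(q)
# bright pale-wood row widths: extent of batten along the column direction
hsv=cv2.cvtColor(g,cv2.COLOR_RGB2HSV).astype(int)
np.save("w2.npy",g)
P=lambda t:p+t*np.array([.2011,.9796])
for t in (-.07,0,.07): print(t,w2px(w,[*P(t),s["position"][2]+.012])[0])
print([hsv[v,int(q[0])].tolist() for v in range(0,384,24)])
```

```text
0.017116518553711442 60.794363021850586 [-0.16537145 -1.19891687  0.16359427]
now stop xy [-0.1239 -0.2578] z 0.1805 yaw -101.57
[0.8813, 0.0893, 0.0024] [0.0, 0.0, -0.0493] [ 0.579 -0.06   0.18 ]
[0.8718, 0.1572, 0.0] [0.0, 0.0, 0.0] [0.632 0.109 0.18 ]
[0.0, 0.0, 0.6475] [0.0, 0.0, 0.0] [0.632 0.109 0.05 ]
[255.87153327 264.45821303]
-0.07 [255.45288133 379.73627658]
0 [255.87748993 264.99826582]
0.07 [256.43514363 110.25208517]
[[11, 60, 60], [10, 59, 65], [10, 57, 67], [10, 60, 107], [10, 65, 110], [18, 91, 238], [18, 94, 239], [15, 103, 173], [15, 99, 173], [15, 98, 171], [16, 98, 169], [15, 97, 166], [16, 100, 163], [19, 89, 241], [18, 92, 239], [11, 94, 65]]
```

The batten is held, and its end sits near row 110 as predicted for level. Next I carry it over.

Call:
send_rows:
  motion:
    - [[0.13, 0.013, 0], [0, 0, -0.01]]
    - [[0.29, 0.03, 0], [0, 0, -0.02]]
    - [[0.47, 0.05, 0], [0, 0, -0.03]]
    - [[0.67, 0.07, 0], [0, 0, -0.04]]
    - [[0.88, 0.089, 0], [0, 0, -0.049]]

```text
time_s: 14.35
position: [0.5787, -0.0596, 0.1781]
orientation: [-2.356, -2.077, 0.002]
ft_force: [1.9, 0.1, -1.0]
gripper_width: 0.0174
gripper_force: 60.8
```

Call:
send_rows:
  motion:
    - [[0.21, 0.037, 0], [0, 0, 0]]
    - [[0.41, 0.074, 0], [0, 0, 0]]
    - [[0.6, 0.108, 0], [0, 0, 0]]
    - [[0.76, 0.137, 0], [0, 0, 0]]
    - [[0.872, 0.157, 0], [0, 0, 0]]

```text
time_s: 14.77
position: [0.6317, 0.1113, 0.1778]
orientation: [-2.352, -2.08, 0.002]
ft_force: [0.1, 0.3, -0.2]
gripper_width: 0.0175
gripper_force: 60.8
```

Call:
send_rows:
  motion:
    - [[0, 0, 0], [0, 0, 0]]
    - [[0, 0, 0.06], [0, 0, 0]]
    - [[0, 0, 0.12], [0, 0, 0]]
    - [[0, 0, 0.18], [0, 0, 0]]
    - [[0, 0, 0.2], [0, 0, 0]]

```text
time_s: 15.18
position: [0.6297, 0.1067, 0.1349]
orientation: [-2.355, -2.074, 0.008]
ft_force: [-0.4, 0.5, -1.9]
gripper_width: 0.0171
gripper_force: 60.8
```

Run:
```python
from tray import *
d=np.degrees(a)
s=robot.get_state(); print(s["gripper_width"],s["gripper_force"],s["ft_force"],s["qd"].round(3))
plan([(S(-.0610,.0909),.0505,d-90)])
```

```text
0.017142100383508704 60.76437592506409 [-0.3835341   0.47796127 -1.94922923] [ 0.     0.035  0.016  0.001 -0.06   0.002]
now stop xy [-0.063   0.0883] z 0.1349 yaw -97.26
[0.0137, 0.0126, 0.422] [-0.0038, 0.0009, -0.0014] [0.632 0.109 0.05 ]
```

Call:
send_rows:
  motion:
    - [[0, 0, 0.06], [0, 0, 0]]
    - [[0, 0, 0.12], [0, 0, 0]]
    - [[0, 0, 0.18], [0, 0, 0]]
    - [[0, 0, 0.24], [0, 0, 0]]
    - [[0, 0, 0.28], [0, 0, 0]]

```text
time_s: 15.6
position: [0.6313, 0.108, 0.0811]
orientation: [-2.355, -2.077, 0.003]
ft_force: [-0.1, -0.5, -1.0]
gripper_width: 0.0174
gripper_force: 60.8
```

Call:
send_rows:
  motion:
    - [[0, 0, 0.03], [0, 0, 0]]
    - [[0, 0, 0.06], [0, 0, 0]]
    - [[0, 0, 0.09], [0, 0, 0]]
    - [[0, 0, 0.12], [0, 0, 0]]
    - [[0, 0, 0.14], [0, 0, 0]]

```text
time_s: 16.02
position: [0.6321, 0.1083, 0.0548]
orientation: [-2.356, -2.078, 0.0]
ft_force: [0.5, -0.9, -1.0]
gripper_width: 0.0174
gripper_force: 60.8
```

Call:
send_rows:
  motion:
    - [[0, 0, 0], [0, 0, 0]]
    - [[0, 0, 0], [0, 0, 0]]
    - [[0, 0, 0], [0, 0, 0]]
    - [[0, 0, 0], [0, 0, 0]]
    - [[0, 0, 0], [0, 0, 0]]

```text
time_s: 16.43
position: [0.6325, 0.1083, 0.0559]
orientation: [2.355, 2.078, 0.001]
ft_force: [0.3, -1.0, -0.1]
gripper_width: 0.0176
gripper_force: 60.8
```

Run:
```python
from tray import *
d=np.degrees(a)
s=robot.get_state(); print(s["gripper_width"],s["gripper_force"],s["ft_force"],s["qd"].round(3))
plan([(S(-.0610,.0909),.0512,d-90)])
# batten ends seen in scene and top views: pale pixels along the tray axis at batten top height
for n in ("scene","top","wrist"):
    c=robot.get_image(n); hsv=cv2.cvtColor(c["frame"],cv2.COLOR_RGB2HSV).astype(int)
    ys=np.arange(-.1,.1001,.005); u=w2px(c,[[*S(-.061,.0909+y),.063] for y in ys])
    print(n,[(int(y*1000),int(hsv[int(v),int(q),2]),int(hsv[int(v),int(q),0])) for y,(q,v) in zip(ys,u) if 0<=q<512 and 0<=v<384])
```

```text
0.017603636028698147 60.76484799385071 [ 0.27507107 -0.99850944 -0.14602703] [0.    0.001 0.002 0.002 0.    0.   ]
now stop xy [-0.0605  0.0902] z 0.0559 yaw -97.16
[0.0036, -0.0025, 0.0235] [0.0006, -0.0001, -0.0003] [0.632 0.109 0.051]
scene [(-100, 38, 150), (-95, 41, 170), (-90, 37, 90), (-84, 69, 13), (-79, 69, 13), (-74, 137, 16), (-69, 178, 17), (-64, 243, 21), (-59, 246, 23), (-54, 246, 23), (-49, 246, 24), (-44, 245, 24), (-39, 243, 22), (-34, 241, 21), (-29, 240, 21), (-24, 181, 17), (-19, 179, 16), (-14, 181, 16), (-9, 175, 17), (-4, 150, 16), (0, 158, 17), (5, 111, 13), (10, 113, 25), (15, 63, 30), (20, 41, 100), (25, 42, 15), (30, 40, 75), (35, 45, 140), (40, 122, 16), (45, 119, 15), (50, 232, 18), (55, 227, 18), (60, 227, 18), (65, 127, 16), (70, 151, 16), (75, 131, 12), (80, 145, 13), (85, 132, 12), (90, 144, 12), (95, 131, 13), (100, 130, 12)]
top [(-100, 226, 24), (-95, 75, 15), (-90, 38, 128), (-84, 61, 170), (-79, 54, 50), (-74, 46, 12), (-69, 185, 18), (-64, 215, 19), (-59, 209, 18), (-54, 208, 19), (-49, 213, 18), (-44, 215, 18), (-39, 210, 18), (-34, 193, 18), (
[... 240 characters left out ...]
3, 23), (55, 40, 33), (60, 107, 30), (65, 146, 28), (70, 150, 30), (75, 141, 28), (80, 157, 28), (85, 88, 29), (90, 89, 36), (95, 67, 24), (100, 55, 143)]
wrist [(-74, 48, 7), (-69, 52, 8), (-64, 55, 9), (-59, 244, 20), (-54, 252, 22), (-49, 252, 22), (-44, 251, 22), (-39, 191, 15), (-34, 196, 16), (-29, 191, 16), (-24, 192, 16), (-19, 190, 16), (-14, 189, 16), (-9, 198, 16), (-4, 195, 16), (0, 192, 16), (5, 195, 16), (10, 193, 16), (15, 189, 15), (20, 197, 16), (25, 201, 15), (30, 202, 16), (35, 201, 15), (40, 199, 15), (45, 245, 20), (50, 218, 16), (55, 191, 15), (60, 195, 16), (65, 186, 16), (70, 63, 14), (75, 46, 9), (80, 44, 10), (85, 55, 9), (90, 121, 9), (95, 121, 10), (100, 122, 10)]
```

Call:
send_rows:
  motion:
    - [[0, 0, 0.008], [0, 0, 0]]
    - [[0, 0, 0.016], [0, 0, 0]]
    - [[0, 0, 0.022], [0, 0, 0]]
    - [[0, 0, 0.022], [0, 0, 0]]
    - [[0, 0, 0.022], [0, 0, 0]]

```text
time_s: 17.0
position: [0.6319, 0.1082, 0.0506]
orientation: [-2.356, -2.078, 0.001]
ft_force: [0.4, 1.2, -0.6]
gripper_width: 0.0172
gripper_force: 60.8
```

Call:
send_rows:
  motion:
    - [[0, 0, 0], [0, 0, 0]]
    - [[0, 0, 0], [0, 0, 0]]
    - [[0, 0, 0], [0, 0, 0]]
    - [[0, 0, 0], [0, 0, 0]]
    - [[0, 0, 0], [0, 0, 0]]

```text
time_s: 17.42
position: [0.6322, 0.1083, 0.051]
orientation: [2.356, 2.078, 0.0]
ft_force: [0.1, 0.4, -1.4]
gripper_width: 0.0171
gripper_force: 60.8
```

Run:
```python
from plan import *
plan([]); print(robot.job_done())
```

```text
now stop xy [-0.0608  0.0901] z 0.051 yaw -97.16
the job is handed in; nothing more can be done
None
```

I handed the job in at about 17 s, with no verdict returned: the tray measured snug in the stop's corner before the pick-up (about 2 mm off nominal, 0.1° out), and the batten is held level and centred over it, its underside about 15 mm above the rim.

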